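# Press a cap home with the quick clamp and let it go

### The job

Press the cap fully home in its housing with the quick clamp: pump the clamp's trigger until the jaw has pushed the cap flush onto the housing rim and bears firmly on it, without crushing the thin cap. Then press the release tab and keep it down until the jaw has run all the way back, and leave everything free. Move the jaw and the cap only by the clamp's trigger and tab, never by hand, and leave the things around it where they are.

Things in the scene. Friction and masses are not known exactly. Their poses are not given: they have to be found in the camera images.
- clamp: Quick (trigger bar) clamp on a fixed base plate 120 x 420 x 12 mm. Origin: table level, 80 mm to -y of the plate's centre (clamp frame). Its bar runs along the clamp's y at x = 0; the jaw closes to +y. Black body 44 mm wide (x), y -70 to +65 mm, top 58 mm above the table; on it a fixed upright black grip, 22 x 22 mm, y -22 to 0, top at 125 mm; in front (+y) of it the steel trigger.
- trigger_front (a point): Point on the middle line of the trigger's front (+y) face, at rest 36 mm to +y of the clamp origin, 105 mm above the table. The trigger is a blade 22 mm wide (x), 12 mm thick, top 122 mm up, hinged at y +12, height 35 mm, leaning 0.26 rad to +y. Push its front to -y (closed fingers), or squeeze it against the grip (58 mm over both). It travels 19 mm here to a hard stop; let go, it springs back fully.
- trigger (a joint): Swing of the trigger, rad: 0 at rest, 0.27 fully squeezed (hard stop). The first 4 to 5 mm at trigger_front are idle, then the jaw goes about 0.9 mm per mm: about 12 mm a full stroke, two to five strokes needed. Let it come fully back between strokes; the ratchet keeps the jaw, less up to 3 mm slip. Force at trigger_front: 3 to 4 N trigger spring + 3 N jaw spring and clicks + 0.8 x the jaw's force on the cap.
- grip_back (a point): Middle of the fixed grip's back (-y) face, 107 mm above the table.
- tab_top (a point): Centre of the top of the release tab, a flat steel tongue 26 mm (x) by 30 mm (y) behind (-y) the black body, 61 mm above the table at rest, 93 mm to -y of the clamp origin. Pressed it swings 7 mm to a stop, against 2 to 4 N (up to 10 N if the clamp is loaded). While it is held down and the trigger is at rest a spring runs the jaw back within about a second; let go early, the jaw stays at the next tooth.
- jaw: The moving jaw with its toothed bar and sprung pad. Its origin coincides with the clamp's origin when fully back (start), and moves to +y of the clamp as it closes, at most 60 mm.
- pad_face (a point): Centre of the jaw's round rubber pad face (32 mm diameter, 55 mm above the table), which looks to +y. The pad is sprung, 6 N per mm, up to 9 mm.
- cap_face (a point): Centre of the outer face of the aluminium cap that the pad meets: flange 48 mm diameter, 6 mm thick, axis along the clamp's y, 55 mm above the table; its 37 mm spigot is started in the housing. It slides to +y stiffly, at about 6 N, and stays where it is left. Home: flange on the rim. Bear on it there with 10 to 18 N; above 25 N it is crushed.
- cap: The cap as a body; origin on its axis at the inner face of the flange (6 mm to +y of cap_face).
- housing_rim (a point): Centre of the rim of the fixed steel housing (48 mm diameter, 62 mm long, axis along the clamp's y, 55 mm above the table). Home: cap_face lies 6 mm to -y of this point.
- housing: The housing with its aluminium nest block and back stop (50 mm wide, 74 mm long), fixed on the clamp's plate; origin under the rim centre, on the plate's top.
- loupe: Bystander: black eyeglass loupe, 40 mm diameter, 42 mm tall, standing on the bench; origin at its foot.
- sparecap: Bystander: a spare cap like the one in work, spigot down, 26 mm tall; origin at its foot.
- parts_tray: Bystander: white plastic parts tray, 80 x 110 x 22 mm; origin under its centre.

How it is judged:
On the way, in this order (a step that is already met when the one before it is completed fails the run):
1. the cap is fully home (flange within 1.5 mm of the rim) with the jaw bearing on it with 9 N or more (y of cap in the frame of housing_rim above -0.0015 m and contact force between jaw and cap above 9 N), for 0.1 s.
2. the tab is pressed and the jaw has run back (y of jaw in the frame of clamp below 0.004 m), for 0.1 s.
At the end, for the whole second after the job is handed in: The cap's flange is within 1.5 mm of the housing rim, the jaw is back within 4 mm of its start, and the trigger is back at rest (under 0.03 rad) (y of cap in the frame of housing_rim above -0.0015 m and y of jaw in the frame of clamp below 0.004 m and value of joint trigger below 0.03 rad); the robot touches nothing.
It fails at once if the jaw presses on the cap with more than 25 N (contact force between jaw and cap above 25 N).
It fails at once if the robot pushes the jaw, the cap or the housing by hand (over 2 N) (contact force between any of the fingers, the arm and jaw above 2 N or contact force between any of the fingers, the arm and housing above 2 N).
It fails at once if a bystander is shifted by more than 20 mm (distance of any of loupe, sparecap, parts_tray from where it was at the start of the episode above 0.02 m).
It also fails if it takes over 72 s, if anything falls off the work surface, if the arm or the gripper's body presses on something with over 40 N, if the wrist force passes 120 N, or if a joint passes its speed limit or range.

### The arm

A 6-joint arm with a two-finger parallel gripper is mounted at the origin on the work surface. World frame = base frame: x ahead of the robot, y to its left, z up, the work surface at z = 0. Lengths are in m, angles in rad, forces in N, time in s.
With the tool pointing down it reaches from about 0.35 to 1 m from the base axis. Payload 7.1 kg.
Tool frame: the origin (TCP) lies midway between the tips of the shut fingers; the grasp point (between the pads) lies 19 mm behind it; z points along the fingers, y is the line along which they close (so a half turn about z gives the same grasp; the last joint's range is limited). The gripper opens to 85 mm and grips with 20 to 120 N. Pads are 22 mm wide; open, the fingers measure 114 mm over their backs; the gripper's body (76 mm by 85 mm) begins 54 mm behind the grasp point. The pads swing forward as they close: fully open they stand 13 mm farther back than shut.
Start: joints at [1.276, 0.423, 1.63, -0, 1.089, -0.019], TCP at [0.17, 0.601, 0.197] pointing down, gripper open.
Joint ranges: [-3, 3], [-0.9, 2.11], [0.09, 2.58], [-1.31, 4.45], [0.11, 2.69], [-2.54, 2.54]. Speed limits (rad/s): [2.39, 2.39, 3.01, 3.14, 3.14, 3.14].

### API

Orientations are given as a rotation vector (axis times angle).
In Python, from workcell import env gives the robot as it stands.
- The arm moves only by the shell command python3 -m pendant 'ROWS'. ROWS is JSON, a list of rows, each an object with "claw": the opening, from 0 (shut) to 1 (fully open); "translation": the shift along the world's x, y, z in units of 40 mm (1.0 is 40 mm), a list of three; "turn": the turn about the world's z in degrees. A call has 1 to 12 rows; each row is the pose to reach, as a shift and turn from the pose commanded when the call began; what a row does not reach only later rows make up. A row lasts 1/8 s, in which the tool goes at most 62.5 mm and 10.7 degrees, less where a joint would pass 70% of its speed; a pose out of reach is approached as far as the arm can. A call with a gripper value outside its range is refused whole. The fingers move at their own pace and stop on an object; the grip force is fixed at half the most. Time passes only in rows, so rows that repeat a pose let the fingers close. It gives the time, the measured TCP pose, the force, the opening and the grip force at its end, in the units of the state.
- env.sense(): the state, without advancing time (a new reading comes with each control period).
- env.snapshot(name): name is "scene" or "top" or "wrist"; returns a dict with "image" (384x512x3 uint8, blue, green, red), "range_z" (384x512 float32, m along the optical axis (not along the pixel's ray), 0 where there is no reading), "intrinsics" (3x3 intrinsics, pixels), "cam_to_world" (4x4, takes a point from camera to world coordinates). Camera axes: x right, y up, looking along -z (the intrinsics and any distortion apply to the point x, -y, -z); pixel columns grow to the right and rows downward; lengths in m; the calibration is good to about 2 mm. A picture is of the moment at which its call begins.
- env.close_job(): hands the job in; it is judged then, once.
The state is a dict: "clock": time; "qpos": joint angles; "joint_vel": joint speeds; "effort": joint torques, N m; "eef_pos": TCP position; "eef_rot": TCP orientation; "force": force on the tool from outside, world axes, zero at the start; "wrist_torque": the same for the moment, N m; "finger_gap": opening from 0.0 (shut) to 1.0 (fully open); "grasp_force": force on a finger pad.
Only numpy, scipy, OpenCV 4.12 (cv2) and the standard library are available. Lean on these libraries where they do the work, as an engineer would, in place of code of your own. Each camera call takes 0.05 s, during which the arm holds its last target. There are 200 camera calls.

## Working session

There is one attempt and no reset: what is moved stays moved. The work goes in short steps, Python scripts to look and compute and a shell command to move; the robot and the scene stay as the last step left them, time stands still between calls to the robot, and variables do not carry over. Pictures are saved under pics/ and viewed, at most 10 in all, crops included, and the job is handed in when it is done.

```bash
mkdir -p pics
cat > h.py <<'E'
import numpy as np, cv2
from workcell import env
def snap(n,f):
    s=env.snapshot(n); cv2.imwrite(f'pics/{f}.png',s['image']); np.savez(f'pics/{f}.npz',**s); return s
def pts(s):
    z=s['range_z']; K=s['intrinsics']; v,u=np.mgrid[:z.shape[0],:z.shape[1]]
    P=np.stack([(u-K[0,2])/K[0,0]*z,-(v-K[1,2])/K[1,1]*z,-z],-1)
    T=s['cam_to_world']; return P@T[:3,:3].T+T[:3,3]
E
python3 - <<'E'
from h import *
a=snap('top','top1');b=snap('scene','scene1')
cv2.imwrite('pics/both.png',cv2.resize(np.hstack([a['image'],b['image']]),(800,300)))
print(a['intrinsics'],a['cam_to_world'],b['cam_to_world'],env.sense())
E
```

```text
[[402.09961256   0.         257.10960766]
 [  0.         402.09961256 186.29847078]
 [  0.           0.           1.        ]] [[ 0.0115207   0.99520498 -0.09713043  0.4903801 ]
 [-0.9994303   0.01454211  0.03045641  0.06020273]
 [ 0.03172285  0.09672422  0.99480555  0.82389057]
 [ 0.          0.          0.          1.        ]] [[-0.01853089 -0.79581786  0.60525246  1.03426127]
 [ 0.99979099 -0.00952043  0.01809243  0.0448472 ]
 [-0.00863601  0.60546123  0.79582795  0.73546268]
 [ 0.          0.          0.          1.        ]] {'clock': 0.1, 'qpos': array([ 1.27599467e+00,  4.23779139e-01,  1.63061760e+00, -1.49716375e-05,
        1.08859751e+00, -1.90227142e-02]), 'joint_vel': array([ 0.00064322, -0.00244587, -0.00226579,  0.00058798,  0.00116275,
        0.00098346]), 'effort': array([ 8.49023286e-05, -5.58427262e+01, -2.82444835e+01, -1.00614338e-04,
        2.95084901e-03, -8.88564017e-06]), 'eef_pos': array([0.17001997, 0.60086315, 0.19631268]), 'eef_rot': array([-4.31781877e-01, -3.11157038e+00,  2.17769552e-03]), 'force': array([ 0.02785483, -0.43525347, -0.03304206]), 'wrist_torque': array([-0.02378908,  0.02508049,  0.02068776]), 'grasp_force': 0.0, 'finger_gap': 0.9984186114611965}
```

View pics/top1.png

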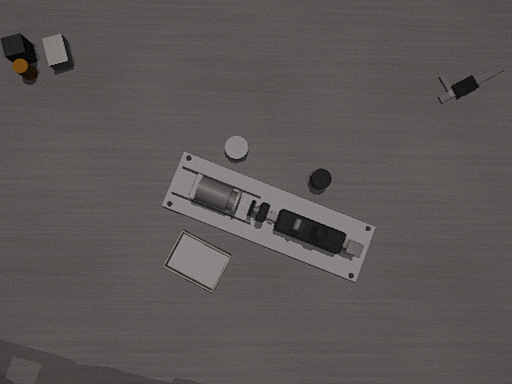

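View pics/scene1.png

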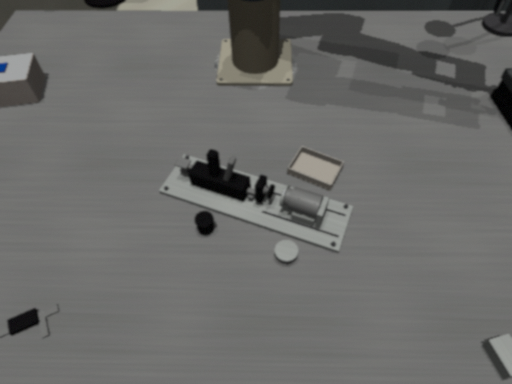

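The top view shows the clamp plate from (165,180) to (375,255), with the housing at (213,192), the trigger and grip near (300–320,230) and the tab at (355,247). The scene view agrees. Next I'll fit the plate pose.

```bash
cat >> h.py <<'E'
def ray(s,u,v,z):
    K=s['intrinsics'];T=s['cam_to_world']
    d=T[:3,:3]@np.array([(u-K[0,2])/K[0,0],-(v-K[1,2])/K[1,1],-1]); o=T[:3,3]
    return o+d*(z-o[2])/d[2]
E
python3 - <<'E'
from h import *
s=dict(np.load('pics/top1.npz')); P=pts(s); g=s['image'].mean(-1)
m=((g>95)).astype(np.uint8)
m[:150]=0;m[285:]=0;m[:,:160]=0;m[:,380:]=0
# plate via depth & grey
pl=(abs(P[...,2]-.012)<.006)
print('bench z',np.median(P[300:330,200:400,2]), 'plate z',P[215:220,225:232,2].mean())
m=cv2.morphologyEx(m,cv2.MORPH_CLOSE,np.ones((25,25)))
cs,_=cv2.findContours(m,0,2)
for c in cs:
    if cv2.contourArea(c)>300: 
        r=cv2.minAreaRect(c); print(cv2.contourArea(c),r, [ray(s,*p,.012)[:2].round(4) for p in cv2.boxPoints(r)])
# body/grip/tab by depth
for lo,hi,n in[(.045,.065,'body'),(.1,.13,'grip/trig'),]:
    q=(P[...,2]>lo)&(P[...,2]<hi); q[:150]=0;q[285:]=0;q[:,:160]=0;q[:,380:]=0
    k,l,st,c=cv2.connectedComponentsWithStats(q.astype(np.uint8))
    for i in range(1,k):
        if st[i,4]>12: print(n,st[i],P[l==i].mean(0).round(4))
im=cv2.resize(s['image'][140:290,150:390],(800,500),interpolation=cv2.INTER_CUBIC); cv2.imwrite('pics/crop1.png',cv2.convertScaleAbs(im,alpha=1.6))
E
```

```text
bench z 0.00016851335642120713 plate z 0.012816731697945252
26082.5 ((269.5, 217.0), (134.0, 219.0), 90.0) [array([0.6409, 0.2336]), array([ 0.6487, -0.2159]), array([ 0.3767, -0.211 ]), array([0.3737, 0.2243])]
body [189 173  43  38 217] [0.5571 0.1411 0.0615]
body [253 206   8  10  37] [0.5203 0.0383 0.0611]
body [ 275  209   89   49 1516] [ 0.4756 -0.0781  0.0579]
grip/trig [293 218  11  14  99] [ 0.4927 -0.0334  0.1188]
grip/trig [313 227  16  14 173] [ 0.4779 -0.0726  0.1221]
```

View pics/crop1.png

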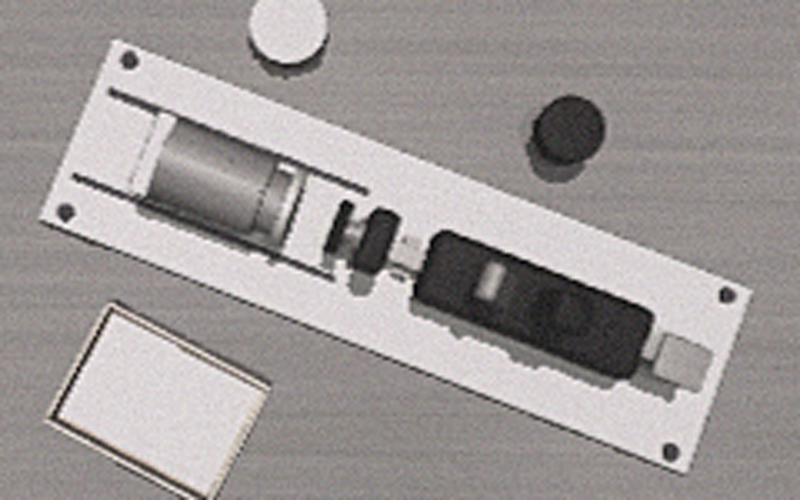

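The crop (3.33× scale, offset (150,140)) shows the plate corners at crop (115,40), (750,290), (688,472) and (38,220), the tab at (683,360), the trigger top at (492,280) and the cap flange at about (288,200).

Run:
```python
from h import *
s=dict(np.load('pics/top1.npz')); P=pts(s)
f=lambda x,y,z:ray(s,150+x/3.333,140+y/3.333,z)
c=[f(*p,.012)[:2] for p in[(115,40),(750,290),(688,472),(38,220)]]
w=[f(*p,.012)[:2] for p in[(130,61),(727,295),(670,452),(66,211)]]
for q in(c,w):
    d=q[0]-q[1]+q[3]-q[2]; d/=np.linalg.norm(d); ctr=np.mean(q,0)
    print(ctr,np.degrees(np.arctan2(d[1],d[0])),np.linalg.norm(q[0]-q[1]),np.linalg.norm(q[0]-q[3]), 'origin',ctr-.08*d)
g=np.degrees
b=np.array([.4779,-.0726])-np.array([.4927,-.0334]);print('grip->trig dir',g(np.arctan2(*-b[::-1])))
print('tab',f(683,360,.061),P[140+108,150+205], 'grip top',P[234,321])
o=np.mean(w,0)-.08*d; R=np.array([[d[1],d[0]],[-d[0],d[1]]]) # columns: x axis, y axis
for n,p in dict(tab=(.0,-.093),trig=(0,.036),grip=(0,-.022),tray=(0,0)).items(): print(n,o+R@p)
for n,p in dict(grip=(.4779,-.0726),trig=(.4927,-.0334),tab=P[248,355,:2],body=(.4756,-.0781),capz=f(288,170,.079)[:2],padtop=f(340,225,.071)[:2]).items(): print(n,R.T@(np.array(p)-o))
```

```text
[0.50900761 0.01009936] 69.41033773750232 0.41587654567052806 0.11849262529430993 origin [ 0.48087379 -0.06479048]
[0.50934668 0.00982263] 69.1742752784099 0.3903533213116173 0.09873050871171937 origin [ 0.48090455 -0.06495066]
grip->trig dir 69.31591973205316
tab [ 0.4501723  -0.14979646  0.061     ] [ 0.45025363 -0.14963682  0.06213142] grip top [ 0.47704341 -0.07314317  0.12481683]
tab [ 0.44784057 -0.15187462]
trig [ 0.49370351 -0.03130268]
grip [ 0.47308296 -0.08551332]
tray [ 0.48090455 -0.06495066]
grip [-8.87056380e-05 -8.21777166e-03]
trig [-0.00019229  0.03368294]
tab [ 0.00145981 -0.0900505 ]
body [-0.00028304 -0.01417615]
capz [0.0180775  0.15741606]
padtop [0.00062492 0.11920273]
```

```bash
python3 -m pendant '[{"claw":0,"translation":[1,-1.5,0],"turn":-5},{"claw":0,"translation":[2,-3,0],"turn":-5},{"claw":0,"translation":[3,-4.5,0],"turn":-5},{"claw":0,"translation":[4,-6,0],"turn":-5},{"claw":0,"translation":[5,-7.5,0],"turn":-5},{"claw":0,"translation":[6,-9,0],"turn":-5},{"claw":0,"translation":[7,-11,0],"turn":-5},{"claw":0,"translation":[7.8,-13,0],"turn":-5},{"claw":0,"translation":[8.45,-14.5,0],"turn":-5},{"claw":0,"translation":[8.55,-14.6,0],"turn":-5},{"claw":0,"translation":[8.55,-14.6,-1],"turn":-5},{"claw":0,"translation":[8.55,-14.6,-1],"turn":-5}]'
cat >> h.py <<'E'
O=np.array([.4815,-.0635]);a=np.radians(69.3);Y=np.array([np.cos(a),np.sin(a)]);X=np.array([Y[1],-Y[0]])
def st():
    s=env.sense();p=s['eef_pos'][:2]-O;f=s['force'][:2]
    print('t',round(s['clock'],2),'clamp x,y mm',(p@X*1e3).round(1),(p@Y*1e3).round(1),'z',s['eef_pos'][2].round(4),'Fx,Fy,Fz',(f@X).round(2),(f@Y).round(2),s['force'][2].round(2),'gap',round(s['finger_gap'],3))
E
python3 - <<'E'
from h import *
st(); snap('wrist','w1'); snap('scene','scene2')
s=np.load('pics/scene2.npz')['image']; cv2.imwrite('pics/crop2.png',cv2.convertScaleAbs(cv2.resize(s[90:250,150:360],(788,600),interpolation=cv2.INTER_CUBIC),alpha=1.5))
E
```

```text
clock: 1.6
eef_pos: [0.5113, 0.0146, 0.1546]
eef_rot: [-0.573, -3.085, 0.002]
force: [-0.8, 0.4, 0.6]
finger_gap: 0.001
grasp_force: 0.0
t 1.6 clamp x,y mm 0.3 83.6 z 0.1546 Fx,Fy,Fz -0.89 0.14 0.61 gap 0.001
```

View pics/crop2.png

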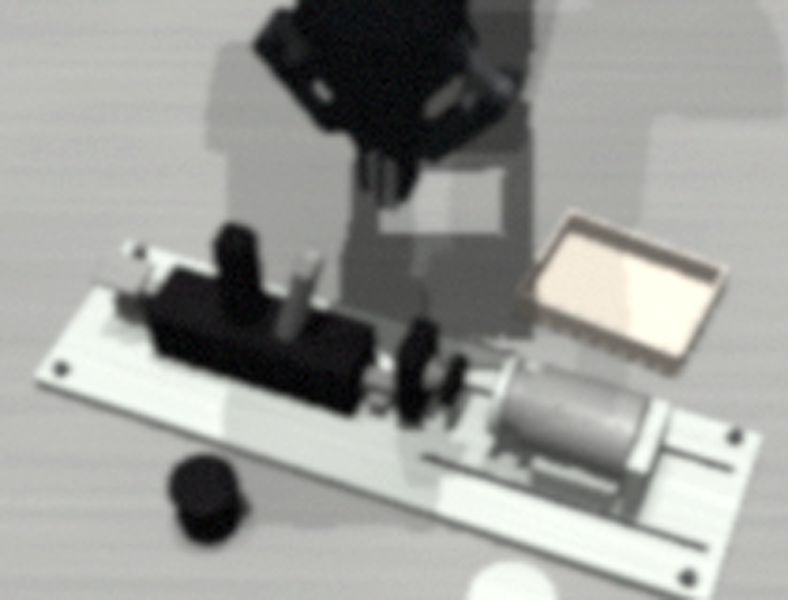

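The closed fingers hang at crop (385,190), in front of the trigger (300,290) and clear above the jaw (430,370). Next I'll go down and approach.

```bash
python3 -m pendant '[{"claw":0,"translation":[0,0,-0.6],"turn":0},{"claw":0,"translation":[0,0,-1.2],"turn":0},{"claw":0,"translation":[0,0,-1.2],"turn":0},{"claw":0,"translation":[-0.09,-0.235,-1.2],"turn":0},{"claw":0,"translation":[-0.18,-0.47,-1.2],"turn":0},{"claw":0,"translation":[-0.18,-0.47,-1.2],"turn":0}]'; python3 -c "from h import *;st()"
```

```text
clock: 2.45
eef_pos: [0.505, -0.0022, 0.1098]
eef_rot: [0.569, 3.089, 0.0]
force: [0.4, 0.6, -1.4]
finger_gap: 0.006
grasp_force: 0.0
t 2.45 clamp x,y mm 0.3 65.6 z 0.1098 Fx,Fy,Fz 0.16 0.69 -1.41 gap 0.006
```

```bash
python3 -m pendant '[{"claw":0,"translation":[-0.045,-0.117,0],"turn":0},{"claw":0,"translation":[-0.09,-0.235,0],"turn":0},{"claw":0,"translation":[-0.09,-0.235,0],"turn":0}]'>/dev/null; python3 -c "from h import *;st()"
python3 -m pendant '[{"claw":0,"translation":[-0.045,-0.117,0],"turn":0},{"claw":0,"translation":[-0.045,-0.117,0],"turn":0}]'>/dev/null; python3 -c "from h import *;st()"
python3 -m pendant '[{"claw":0,"translation":[-0.045,-0.117,0],"turn":0},{"claw":0,"translation":[-0.045,-0.117,0],"turn":0}]'>/dev/null; python3 -c "from h import *;st()"
python3 -m pendant '[{"claw":0,"translation":[-0.045,-0.117,0],"turn":0},{"claw":0,"translation":[-0.045,-0.117,0],"turn":0}]'>/dev/null; python3 -c "from h import *;st()"
```

```text
t 2.83 clamp x,y mm -0.1 55.9 z 0.109 Fx,Fy,Fz -0.8 0.16 0.1 gap 0.002
t 3.08 clamp x,y mm -0.1 51.0 z 0.1089 Fx,Fy,Fz -0.15 0.2 -0.92 gap -0.0
t 3.33 clamp x,y mm -0.2 46.0 z 0.109 Fx,Fy,Fz 0.44 0.31 0.07 gap 0.001
t 3.58 clamp x,y mm -0.2 41.0 z 0.109 Fx,Fy,Fz -0.89 0.01 0.33 gap 0.003
```

```bash
for i in 1 2 3; do python3 -m pendant '[{"claw":0,"translation":[-0.03,-0.08,0],"turn":0},{"claw":0,"translation":[-0.03,-0.08,0],"turn":0}]'>/dev/null; python3 -c "from h import *;st()";done
python3 - <<'E'
from h import *
s=snap('scene','scene3')['image']; cv2.imwrite('pics/crop3.png',cv2.convertScaleAbs(cv2.resize(s[100:220,170:330],(800,600),interpolation=cv2.INTER_CUBIC),alpha=1.8))
E
```

```text
t 3.83 clamp x,y mm -0.1 37.6 z 0.109 Fx,Fy,Fz 0.71 -0.66 -0.14 gap -0.005
t 4.08 clamp x,y mm -0.1 34.2 z 0.109 Fx,Fy,Fz 0.3 0.59 -0.4 gap -0.004
t 4.33 clamp x,y mm -0.1 30.8 z 0.109 Fx,Fy,Fz -0.43 0.29 0.45 gap -0.002
```

View pics/crop3.png

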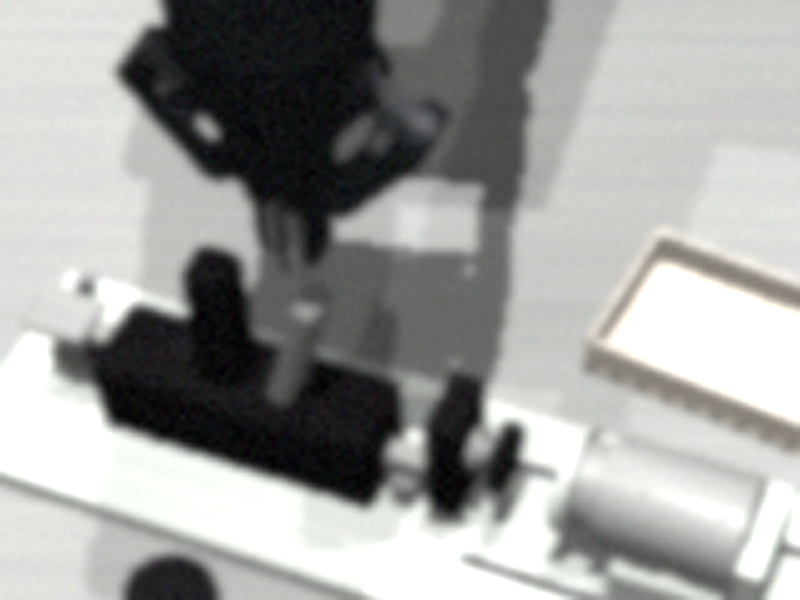

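The fingers, at crop (295,260), are beyond the trigger (305,310) and not touching it. Either the tip or my clamp position is off sideways or in height, so I'll measure both in depth.

Run:
```python
from h import *
for f in('scene1','scene3'):
    s=dict(np.load(f'pics/{f}.npz'));P=pts(s)
    for n,(x,y) in dict(trigtop=(307,305),trigmid=(290,370),griptop=(215,260),tipR=(315,250),tipL=(285,255),tab=(60,315)).items():
        u,v=int(170+x/5),int(100+y/5); p=P[v,u]; q=p[:2]-O
        print(f,n,p.round(4),(q@X).round(4),(q@Y).round(4))
s=snap('top','top2');P=pts(s)
cv2.imwrite('pics/crop4.png',cv2.convertScaleAbs(cv2.resize(s['image'][170:290,230:390],(800,600),interpolation=cv2.INTER_CUBIC),alpha=1.8))
```

```text
scene1 trigtop [ 0.4984 -0.0331  0.1189] 0.0051 0.0344
scene1 trigmid [ 0.5005 -0.042   0.0796] 0.0102 0.0268
scene1 griptop [ 0.4791 -0.0709  0.1242] 0.0003 -0.0078
scene1 tipR [ 0.3587 -0.0456 -0.0005] -0.1212 -0.0266
scene1 tipL [ 0.3593 -0.0606 -0.0036] -0.1153 -0.0405
scene1 tab [ 0.4542 -0.1489  0.0599] 0.0047 -0.0895
scene3 trigtop [ 0.5004 -0.0328  0.1211] 0.0068 0.0354
scene3 trigmid [ 0.5027 -0.0417  0.0822] 0.0121 0.0279
scene3 griptop [ 0.4793 -0.0709  0.1245] 0.0006 -0.0077
scene3 tipR [ 0.5031 -0.0262  0.1568] 0.007 0.0425
scene3 tipL [ 0.5068 -0.0376  0.1579] 0.0145 0.0332
scene3 tab [ 0.4538 -0.149   0.0594] 0.0044 -0.0898
```

View pics/crop4.png

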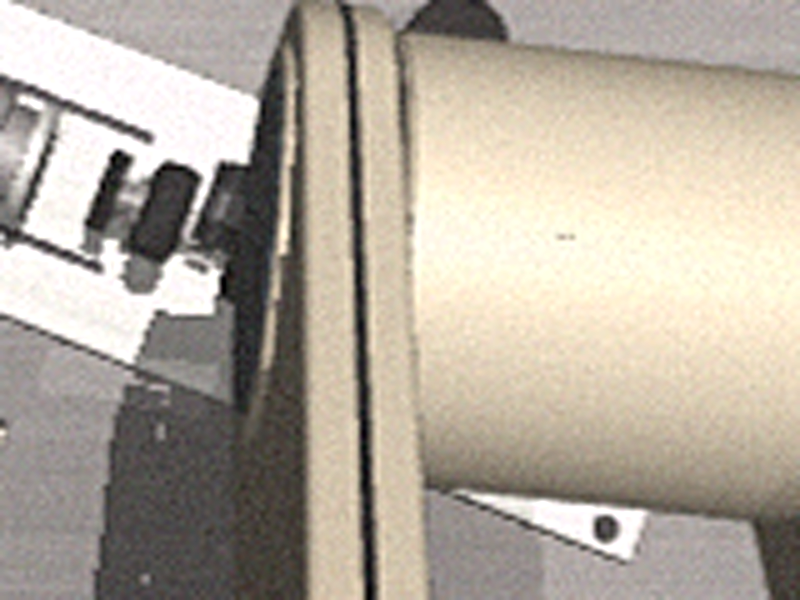

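Crop 4 shows only the arm hiding the clamp; the pad is visible at (110,190). I'll profile the depth down the finger in the scene view.

Run:
```python
from h import *
s=dict(np.load('pics/scene3.npz'));P=pts(s)
for u in(227,230,233): 
    print(u)
    for v in range(138,168,2):
        p=P[v,u];q=p[:2]-O;print(v,s['image'][v,u],(q@X).round(4),(q@Y).round(4),p[2].round(4))
print(env.sense()['eef_pos'],env.sense()['qpos'])
```

```text
227
138 [7 7 6] 0.0136 0.0359 0.1939
140 [13 12 11] 0.013 0.035 0.1876
142 [27 26 25] 0.0124 0.0342 0.1814
144 [37 37 35] 0.0118 0.0334 0.1749
146 [35 35 35] 0.0123 0.0332 0.1698
148 [37 37 36] 0.0132 0.0332 0.165
150 [42 42 41] 0.0121 0.0321 0.1579
152 [40 40 40] 0.012 0.0315 0.1518
154 [45 46 46] 0.0108 0.0303 0.1442
156 [53 53 53] -0.0995 -0.0331 -0.0027
158 [52 52 52] -0.0919 -0.0295 -0.0006
160 [52 54 53] -0.0852 -0.0263 0.0005
162 [57 58 58] -0.0815 -0.0248 -0.0022
164 [53 54 53] 0.0124 0.0285 0.115
166 [53 54 53] 0.011 0.0272 0.1066
230
138 [9 7 8] 0.0128 0.0417 0.1953
140 [9 8 9] 0.0136 0.0418 0.1908
142 [14 15 14] 0.0135 0.0412 0.185
144 [23 23 21] 0.0066 0.037 0.1712
146 [27 26 26] 0.0072 0.0369 0.1662
148 [31 32 31] 0.0081 0.0369 0.1615
150 [33 34 33] 0.0086 0.0368 0.1562
152 [40 41 40] 0.0087 0.0363 0.1503
154 [47 48 48] 0.0092 0.0361 0.145
156 [49 50 49] -0.1022 -0.0263 -0.0026
158 [44 44 45] -0.0004 0.0298 0.1204
160 [62 63 63] 0.0051 0.0324 0.1211
162 [83 84 84] 0.009 0.0341 0.1199
164 [60 61 61] 0.0125 0.0355 0.118
166 [47 48 48] 0.0115 0.0345 0.1103
233
138 [9 8 6] 0.0079 0.0454 0.192
140 [9 8 7] 0.0062 0.0441 0.1845
142 [12 12  9] 0.0032 0.0421 0.1754
144 [11  9 10] 0.0037 0.042 0.1703
146 [9 7 6] 0.0071 0.0434 0.1686
148 [10 11 11] 0.0082 0.0435 0.1641
150 [16 18 18] 0.007 0.0425 0.1568
152 [34 33 33] -0.1155 -0.0241 -0.0008
154 [48 49 48] -0.1106 -0.022 -0.0023
156 [45 46 45] -0.0068 0.0337 0.1213
158 [42 42 43] -0.0024 0.0356 0.1206
160 [52 53 52] 0.0033 0.0383 0.1217
162 [69 70 68] 0.0063 0.0394 0.1192
164 [47 49 47] 0.0049 0.0382 0.1109
166 [39 40 39] -0.0007 0.0347 0.097
[ 0.49237473 -0.03452441  0.10903578] [-9.41255366e-02  3.64298833e-01  1.97995956e+00  2.10221891e-05
  7.97306264e-01 -1.30168449e+00]
```

The finger tips end at a true z of about 0.142, while the reported TCP z is 0.109. So the tips passed above the trigger top (0.121). I'll back off, go 30 mm lower and check the tip height again.

```bash
python3 -m pendant '[{"claw":0,"translation":[0.14,0.36,0],"turn":0},{"claw":0,"translation":[0.3,0.79,0],"turn":0},{"claw":0,"translation":[0.3,0.79,0],"turn":0},{"claw":0,"translation":[0.3,0.79,-0.25],"turn":0},{"claw":0,"translation":[0.3,0.79,-0.5],"turn":0},{"claw":0,"translation":[0.3,0.79,-0.5],"turn":0}]'>/dev/null
python3 - <<'E'
from h import *
st()
s=snap('scene','scene4');P=pts(s);
q=(P[...,:2]-O);x=q@X;y=q@Y;z=P[...,2]
m=(abs(x)<.03)&(abs(y-.065)<.03)&(z>.077)
v,u=np.nonzero(m)
for c in range(u.min(),u.max()+1):
    k=v[u==c]; 
    if len(k): r=k.max(); print(c,r,x[r,c].round(4),y[r,c].round(4),z[r,c].round(4))
E
```

```text
t 5.17 clamp x,y mm -1.0 64.2 z 0.0878 Fx,Fy,Fz -0.08 -0.6 -0.29 gap -0.001
206 4 0.029 0.0351 0.4599
207 3 0.0284 0.0365 0.4613
208 4 0.0274 0.0372 0.4595
209 5 0.0274 0.0386 0.4584
210 5 0.0294 0.0412 0.4599
211 6 0.0297 0.0427 0.459
212 6 0.0294 0.044 0.4591
213 56 0.0282 0.0357 0.3802
214 56 0.0282 0.0374 0.3806
215 68 0.0276 0.0363 0.3589
216 85 0.0296 0.0355 0.3281
217 92 0.0285 0.0352 0.3132
218 90 0.0265 0.0363 0.3161
219 102 0.0263 0.0354 0.2907
220 108 0.0266 0.036 0.2781
221 117 0.026 0.0356 0.2572
222 120 0.0281 0.038 0.2528
223 121 0.0299 0.0408 0.253
224 102 0.0265 0.0449 0.2939
225 103 0.029 0.048 0.2947
226 126 0.0116 0.0354 0.2227
227 131 0.0118 0.0365 0.2107
228 147 0.014 0.0361 0.1699
229 147 0.0122 0.0372 0.1685
230 164 0.0123 0.0354 0.1178
231 168 0.0103 0.0356 0.1031
232 167 0.005 0.0352 0.1003
233 165 0.0026 0.0368 0.1047
234 163 -0.0046 0.0356 0.1027
235 160 -0.002 0.04 0.1167
236 151 0.0116 0.0512 0.1621
237 159 0.0068 0.0494 0.1331
238 161 0.0069 0.0513 0.1279
239 161 0.0068 0.0535 0.1286
240 164 0.0103 0.057 0.1248
241 164 0.0105 0.0593 0.126
242 165 0.0091 0.0607 0.122
243 165 0.0106 0.0637 0.1249
244 165 0.0114 0.0663 0.1269
245 166 0.0106 0.0679 0.1236
246 166 0.0093 0.0695 0.1229
247 164 0.0032 0.069 0.1222
248 164 0.0059 0.0725 0.1266
249 163 0.0065 0.0752 0.1314
250 162 0.0035 0.076 0.1315
251 160 -0.0004 0.0766 0.1336
252 158 -0.0045 0.0771 0.1356
253 155 0.011 0.0865 0.1644
254 186 0.019 0.0896 0.0787
255 186 0.0179 0.0914 0.0781
256 187 0.0191 0.0941 0.0775
257 185 0.0151 0.0947 0.0797
258 182 0.0073 0.0938 0.08
259 181 0.0042 0.0948 0.0801
260 179 -0.0034 0.0939 0.0774
261 177 -0.0081 0.0943 0.079
262 175 -0.0125 0.0948 0.0807
```

The tip is consistently about 34 mm above the reported TCP z. The jaw's top is at 80 mm, so a true tip of about 0.102 (reported 0.068) is safe. I'll go down and push gently.

```bash
python3 -m pendant '[{"claw":0,"translation":[0,0,-0.25],"turn":0},{"claw":0,"translation":[0.02,0,-0.5],"turn":0},{"claw":0,"translation":[0.02,0,-0.5],"turn":0}]'>/dev/null; python3 -c "from h import *;st()"
for i in 1 2 3 4 5; do python3 -m pendant '[{"claw":0,"translation":[-0.026,-0.07,0],"turn":0},{"claw":0,"translation":[-0.026,-0.07,0],"turn":0}]'>/dev/null; python3 -c "from h import *;st()";done
```

```text
t 5.6 clamp x,y mm 0.0 64.8 z 0.068 Fx,Fy,Fz 0.7 0.78 -0.87 gap -0.004
t 5.85 clamp x,y mm 0.9 62.0 z 0.0692 Fx,Fy,Fz 0.39 0.44 -0.31 gap -0.003
t 6.1 clamp x,y mm 0.8 58.9 z 0.0692 Fx,Fy,Fz 0.24 0.67 0.15 gap -0.003
t 6.35 clamp x,y mm 0.8 55.9 z 0.0691 Fx,Fy,Fz -0.73 -0.15 -0.14 gap 0.004
t 6.6 clamp x,y mm 1.0 53.2 z 0.0692 Fx,Fy,Fz -0.61 1.71 1.25 gap 0.001
t 6.85 clamp x,y mm 1.2 50.5 z 0.0693 Fx,Fy,Fz -0.36 4.96 3.05 gap -0.006
```

```bash
for i in 1 2 3 4 5; do python3 -m pendant '[{"claw":0,"translation":[-0.026,-0.07,0],"turn":0},{"claw":0,"translation":[-0.026,-0.07,0],"turn":0}]'>/dev/null; python3 -c "from h import *;st()";done
```

```text
t 7.1 clamp x,y mm 1.4 47.6 z 0.0694 Fx,Fy,Fz 0.19 5.13 3.41 gap -0.0
t 7.35 clamp x,y mm 1.5 44.7 z 0.0695 Fx,Fy,Fz 0.12 6.13 3.79 gap -0.003
t 7.6 clamp x,y mm 1.6 41.7 z 0.0694 Fx,Fy,Fz -0.36 5.99 3.26 gap 0.002
t 7.85 clamp x,y mm 1.6 38.7 z 0.0695 Fx,Fy,Fz 0.02 6.02 3.63 gap -0.001
t 8.1 clamp x,y mm 1.7 35.7 z 0.0695 Fx,Fy,Fz 0.14 5.07 4.42 gap -0.006
```

```bash
for i in 1 2; do python3 -m pendant '[{"claw":0,"translation":[-0.013,-0.035,0],"turn":0},{"claw":0,"translation":[-0.013,-0.035,0],"turn":0}]'>/dev/null; python3 -c "from h import *;st()";done
python3 -m pendant '[{"claw":0,"translation":[0.1,0.25,0],"turn":0},{"claw":0,"translation":[0.21,0.57,0],"turn":0},{"claw":0,"translation":[0.21,0.57,0],"turn":0}]'>/dev/null
python3 - <<'E'
from h import *
st()
for n in('scene1','scene5'):
    s=dict(np.load('pics/scene1.npz')) if n=='scene1' else snap('scene',n)
    P=pts(s);q=(P[...,:2]-O);x=q@X;y=q@Y;z=P[...,2]
    # profile of heights along bar
    m=(abs(x)<.03)&(y>.075)&(y<.2)&(z>.03)&(z<.1)
    print(n,[(int(b*1e3),int(m[(y>b)&(y<b+.003)&(abs(x)<.03)].sum()),round(float(z[m&(y>b)&(y<b+.003)].max(initial=0)),3)) for b in np.arange(.084,.18,.003)])
E
```

```text
t 8.35 clamp x,y mm 1.7 34.3 z 0.0695 Fx,Fy,Fz -0.47 6.69 4.01 gap -0.002
t 8.6 clamp x,y mm 1.7 32.8 z 0.0695 Fx,Fy,Fz -0.28 6.63 4.78 gap 0.002
t 8.97 clamp x,y mm 0.3 57.3 z 0.0688 Fx,Fy,Fz -0.02 0.34 0.23 gap 0.002
scene1 [(84, 0, 0.0), (87, 17, 0.08), (90, 32, 0.081), (93, 37, 0.081), (96, 40, 0.082), (99, 35, 0.082), (102, 83, 0.081), (105, 16, 0.076), (108, 15, 0.064), (111, 4, 0.061), (114, 12, 0.069), (117, 24, 0.071), (120, 49, 0.07), (123, 1, 0.06), (126, 0, 0.0), (129, 0, 0.0), (132, 0, 0.0), (135, 0, 0.0), (138, 0, 0.0), (141, 0, 0.0), (144, 4, 0.075), (147, 30, 0.079), (150, 50, 0.078), (153, 25, 0.073), (156, 25, 0.073), (159, 22, 0.073), (162, 20, 0.075), (165, 32, 0.079), (168, 33, 0.079), (171, 37, 0.079), (174, 39, 0.079), (177, 40, 0.081)]
scene5 [(84, 8, 0.036), (87, 7, 0.036), (90, 7, 0.035), (93, 4, 0.036), (96, 0, 0.0), (99, 16, 0.08), (102, 41, 0.081), (105, 39, 0.083), (108, 30, 0.082), (111, 46, 0.081), (114, 72, 0.081), (117, 21, 0.065), (120, 11, 0.061), (123, 3, 0.06), (126, 16, 0.071), (129, 19, 0.07), (132, 44, 0.07), (135, 0, 0.0), (138, 0, 0.0), (141, 0, 0.0), (144, 4, 0.075), (147, 30, 0.079), (150, 50, 0.079), (153, 25, 0.074), (156, 26, 0.073), (159, 22, 0.074), (162, 20, 0.075), (165, 30, 0.08), (168, 36, 0.08), (171, 33, 0.079), (174, 42, 0.078), (177, 42, 0.078)]
```

Stroke 1 worked: the jaw moved about 12 mm, putting the pad at about 135. The cap face is at 146 and the rim at about 164. Stroke 2 next.

```bash
python3 -m pendant '[{"claw":0,"translation":[-0.05,-0.14,0],"turn":0},{"claw":0,"translation":[-0.11,-0.29,0],"turn":0},{"claw":0,"translation":[-0.14,-0.36,0],"turn":0},{"claw":0,"translation":[-0.14,-0.36,0],"turn":0}]'>/dev/null; python3 -c "from h import *;st()"
for i in 1 2 3; do python3 -m pendant '[{"claw":0,"translation":[-0.026,-0.07,0],"turn":0},{"claw":0,"translation":[-0.026,-0.07,0],"turn":0}]'>/dev/null; python3 -c "from h import *;st()";done
python3 -m pendant '[{"claw":0,"translation":[0.1,0.25,0],"turn":0},{"claw":0,"translation":[0.21,0.57,0],"turn":0},{"claw":0,"translation":[0.21,0.57,0],"turn":0}]'>/dev/null
cat >> h.py <<'E'
def prof(n):
    s=snap('scene',n);P=pts(s);q=(P[...,:2]-O);x=q@X;y=q@Y;z=P[...,2]
    m=(abs(x)<.03)&(z>.03)&(z<.1)
    print([(int(b*1e3),int((m&(y>b)&(y<b+.002)).sum()),round(float(z[m&(y>b)&(y<b+.002)].max(initial=0)),3)) for b in np.arange(.100,.18,.002)])
E
python3 -c "from h import *;st();prof('scene6')"
```

```text
t 9.53 clamp x,y mm 1.4 41.1 z 0.0696 Fx,Fy,Fz -0.04 5.23 4.51 gap 0.001
t 9.78 clamp x,y mm 1.5 38.2 z 0.0697 Fx,Fy,Fz -0.12 6.86 2.57 gap -0.001
t 10.03 clamp x,y mm 1.5 35.2 z 0.0697 Fx,Fy,Fz 0.29 6.67 3.99 gap 0.001
t 10.28 clamp x,y mm 1.6 32.9 z 0.0699 Fx,Fy,Fz -1.9 11.06 5.24 gap 0.001
t 10.65 clamp x,y mm 0.1 56.8 z 0.0688 Fx,Fy,Fz 0.81 -1.11 0.04 gap 0.003
[(100, 5, 0.035), (102, 4, 0.035), (104, 5, 0.035), (106, 1, 0.033), (108, 0, 0.0), (110, 0, 0.0), (112, 23, 0.08), (114, 21, 0.081), (116, 17, 0.081), (118, 29, 0.082), (120, 23, 0.081), (122, 28, 0.082), (124, 25, 0.08), (126, 51, 0.081), (128, 23, 0.076), (130, 14, 0.064), (132, 6, 0.061), (134, 5, 0.06), (136, 2, 0.06), (138, 11, 0.07), (140, 14, 0.07), (142, 13, 0.07), (144, 12, 0.07), (146, 5, 0.076), (148, 23, 0.078), (150, 22, 0.079), (152, 36, 0.078), (154, 18, 0.074), (156, 18, 0.075), (158, 15, 0.073), (160, 15, 0.073), (162, 16, 0.074), (164, 14, 0.079), (166, 25, 0.078), (168, 20, 0.079), (170, 22, 0.079), (172, 27, 0.078), (174, 27, 0.078), (176, 25, 0.079), (178, 24, 0.078)]
```

```bash
python3 -m pendant '[{"claw":0,"translation":[-0.04,-0.11,0],"turn":0},{"claw":0,"translation":[-0.08,-0.21,0],"turn":0},{"claw":0,"translation":[-0.08,-0.21,0],"turn":0}]'>/dev/null; python3 -c "from h import *;st()"
for i in 1 2 3; do python3 -m pendant '[{"claw":0,"translation":[-0.018,-0.047,0],"turn":0},{"claw":0,"translation":[-0.018,-0.047,0],"turn":0}]'>/dev/null; python3 -c "from h import *;st()";done
for i in 1 2 3 4; do python3 -m pendant '[{"claw":0,"translation":[-0.009,-0.0234,0],"turn":0},{"claw":0,"translation":[-0.009,-0.0234,0],"turn":0}]'>/dev/null; python3 -c "from h import *;st()";done
```

```text
t 11.07 clamp x,y mm 0.8 48.1 z 0.0696 Fx,Fy,Fz -2.72 10.57 3.63 gap -0.002
t 11.32 clamp x,y mm 1.0 46.5 z 0.0698 Fx,Fy,Fz -2.17 10.8 6.4 gap -0.001
t 11.57 clamp x,y mm 1.2 44.6 z 0.0699 Fx,Fy,Fz -2.13 11.71 7.58 gap 0.001
t 11.82 clamp x,y mm 1.3 42.6 z 0.0701 Fx,Fy,Fz -1.69 10.84 8.01 gap -0.003
t 12.07 clamp x,y mm 1.4 41.6 z 0.0701 Fx,Fy,Fz -2.05 12.18 7.17 gap -0.0
t 12.32 clamp x,y mm 1.5 40.6 z 0.0701 Fx,Fy,Fz -1.43 11.61 7.61 gap -0.004
t 12.57 clamp x,y mm 1.6 39.7 z 0.0702 Fx,Fy,Fz -1.73 11.65 8.37 gap -0.001
t 12.82 clamp x,y mm 1.6 38.6 z 0.0702 Fx,Fy,Fz -1.94 12.53 8.07 gap 0.003
```

```bash
for i in 1 2 3 4 5; do python3 -m pendant '[{"claw":0,"translation":[-0.009,-0.0234,0],"turn":0},{"claw":0,"translation":[-0.009,-0.0234,0],"turn":0}]'>/dev/null; python3 -c "from h import *;st()";done;python3 -c "from h import *;prof('scene7')"
```

```text
t 13.07 clamp x,y mm 1.7 37.6 z 0.0702 Fx,Fy,Fz -1.15 10.98 8.76 gap 0.003
t 13.32 clamp x,y mm 1.7 36.6 z 0.0702 Fx,Fy,Fz -2.72 11.52 8.67 gap 0.002
t 13.57 clamp x,y mm 1.8 35.6 z 0.0702 Fx,Fy,Fz -2.38 10.76 8.18 gap 0.003
t 13.82 clamp x,y mm 1.8 34.6 z 0.0702 Fx,Fy,Fz -1.6 11.38 8.62 gap 0.0
t 14.07 clamp x,y mm 1.9 33.6 z 0.0702 Fx,Fy,Fz -1.74 11.52 8.17 gap 0.003
[(100, 6, 0.036), (102, 3, 0.037), (104, 5, 0.035), (106, 7, 0.036), (108, 5, 0.036), (110, 6, 0.035), (112, 4, 0.036), (114, 5, 0.036), (116, 6, 0.036), (118, 4, 0.036), (120, 1, 0.033), (122, 0, 0.0), (124, 7, 0.079), (126, 25, 0.081), (128, 24, 0.082), (130, 24, 0.082), (132, 26, 0.082), (134, 25, 0.081), (136, 28, 0.081), (138, 29, 0.08), (140, 53, 0.08), (142, 9, 0.063), (144, 13, 0.065), (146, 6, 0.06), (148, 1, 0.059), (150, 8, 0.07), (152, 13, 0.07), (154, 16, 0.07), (156, 7, 0.069), (158, 13, 0.08), (160, 22, 0.081), (162, 23, 0.079), (164, 23, 0.077), (166, 21, 0.079), (168, 21, 0.08), (170, 23, 0.079), (172, 25, 0.08), (174, 28, 0.081), (176, 26, 0.079), (178, 26, 0.078)]
```

The cap face is at about 158, almost home. I'll release and start stroke 4 in fine steps.

```bash
python3 -m pendant '[{"claw":0,"translation":[0.1,0.25,0],"turn":0},{"claw":0,"translation":[0.21,0.55,0],"turn":0},{"claw":0,"translation":[0.21,0.55,0],"turn":0}]'>/dev/null;python3 -c "from h import *;st()"
python3 -m pendant '[{"claw":0,"translation":[-0.027,-0.07,0],"turn":0},{"claw":0,"translation":[-0.054,-0.14,0],"turn":0},{"claw":0,"translation":[-0.054,-0.14,0],"turn":0}]'>/dev/null; python3 -c "from h import *;st()"
for i in 1 2 3; do python3 -m pendant '[{"claw":0,"translation":[-0.007,-0.019,0],"turn":0},{"claw":0,"translation":[-0.007,-0.019,0],"turn":0}]'>/dev/null; python3 -c "from h import *;st()";done
```

```text
t 14.5 clamp x,y mm -0.0 56.2 z 0.0687 Fx,Fy,Fz 0.52 1.03 0.12 gap 0.002
t 14.88 clamp x,y mm 0.4 50.2 z 0.0693 Fx,Fy,Fz -1.87 6.4 2.86 gap 0.002
t 15.12 clamp x,y mm 0.5 49.7 z 0.0694 Fx,Fy,Fz -1.71 8.95 4.52 gap -0.001
t 15.38 clamp x,y mm 0.5 49.2 z 0.0695 Fx,Fy,Fz -2.65 10.83 3.9 gap 0.001
t 15.62 clamp x,y mm 0.6 48.6 z 0.0696 Fx,Fy,Fz -3.43 12.12 5.57 gap -0.0
```

```bash
for i in 1 2; do python3 -m pendant '[{"claw":0,"translation":[-0.005,-0.013,0],"turn":0},{"claw":0,"translation":[-0.005,-0.013,0],"turn":0}]'>/dev/null; python3 -c "from h import *;st()";done
```

```text
t 15.88 clamp x,y mm 0.6 48.3 z 0.0697 Fx,Fy,Fz -2.47 13.27 5.14 gap 0.001
t 16.12 clamp x,y mm 0.6 47.8 z 0.0697 Fx,Fy,Fz -3.39 13.67 7.72 gap 0.0
```

```bash
for i in 1 2 ; do python3 -m pendant '[{"claw":0,"translation":[-0.005,-0.013,0],"turn":0},{"claw":0,"translation":[-0.005,-0.013,0],"turn":0}]'>/dev/null; python3 -c "from h import *;st()";done
```

```text
t 16.38 clamp x,y mm 0.6 47.5 z 0.0698 Fx,Fy,Fz -4.11 14.35 7.93 gap -0.003
t 16.62 clamp x,y mm 0.6 47.1 z 0.0699 Fx,Fy,Fz -5.0 16.51 8.56 gap -0.0
```

```bash
for i in 1 2 ; do python3 -m pendant '[{"claw":0,"translation":[-0.005,-0.013,0],"turn":0},{"claw":0,"translation":[-0.005,-0.013,0],"turn":0}]'>/dev/null; python3 -c "from h import *;st()";done; python3 -c "from h import *;prof('scene8');st()"
```

```text
t 16.88 clamp x,y mm 0.7 46.7 z 0.07 Fx,Fy,Fz -4.57 17.93 9.14 gap 0.001
t 17.12 clamp x,y mm 0.7 46.3 z 0.0701 Fx,Fy,Fz -5.66 18.47 9.68 gap 0.002
[(100, 5, 0.037), (102, 5, 0.036), (104, 6, 0.037), (106, 5, 0.037), (108, 6, 0.036), (110, 5, 0.035), (112, 5, 0.037), (114, 4, 0.036), (116, 6, 0.037), (118, 3, 0.035), (120, 2, 0.035), (122, 0, 0.0), (124, 0, 0.0), (126, 22, 0.08), (128, 20, 0.082), (130, 29, 0.082), (132, 23, 0.083), (134, 25, 0.082), (136, 22, 0.082), (138, 29, 0.081), (140, 33, 0.081), (142, 49, 0.079), (144, 10, 0.065), (146, 13, 0.062), (148, 1, 0.059), (150, 7, 0.069), (152, 13, 0.071), (154, 16, 0.071), (156, 6, 0.07), (158, 14, 0.079), (160, 24, 0.078), (162, 20, 0.077), (164, 23, 0.078), (166, 21, 0.078), (168, 23, 0.079), (170, 23, 0.078), (172, 24, 0.078), (174, 29, 0.078), (176, 26, 0.078), (178, 25, 0.078)]
t 17.18 clamp x,y mm 0.7 46.4 z 0.0701 Fx,Fy,Fz -5.54 17.48 9.6 gap -0.001
```

The jaw advanced about 1.5 mm while the flange stayed at 158, so the cap is home, with an estimated jaw force of about 12–13 N. One small extra nudge and hold, then I'll release the trigger, lift and go over the tab.

```bash
python3 -m pendant '[{"claw":0,"translation":[-0.004,-0.01,0],"turn":0},{"claw":0,"translation":[-0.004,-0.01,0],"turn":0},{"claw":0,"translation":[-0.004,-0.01,0],"turn":0}]'>/dev/null; python3 -c "from h import *;st()"
python3 -m pendant '[{"claw":0,"translation":[0.07,0.2,0],"turn":0},{"claw":0,"translation":[0.15,0.39,0],"turn":0},{"claw":0,"translation":[0.15,0.39,0],"turn":0},{"claw":0,"translation":[0.15,0.39,1],"turn":0},{"claw":0,"translation":[0.15,0.39,2],"turn":0},{"claw":0,"translation":[0.15,0.39,2],"turn":0},{"claw":0,"translation":[-0.3,-0.81,2],"turn":0},{"claw":0,"translation":[-0.75,-2,2],"turn":0},{"claw":0,"translation":[-1.2,-3.2,2],"turn":0},{"claw":0,"translation":[-1.25,-3.32,2],"turn":0},{"claw":0,"translation":[-1.25,-3.32,2],"turn":0}]'>/dev/null; python3 -c "from h import *;st()"
```

```text
t 17.55 clamp x,y mm 0.7 46.0 z 0.0701 Fx,Fy,Fz -5.51 18.72 10.66 gap 0.0
t 18.93 clamp x,y mm -0.1 -98.6 z 0.1483 Fx,Fy,Fz 0.72 0.09 -1.24 gap -0.002
```

```bash
python3 -m pendant '[{"claw":0,"translation":[0.03,0.08,-0.8],"turn":0},{"claw":0,"translation":[0.03,0.08,-1.6],"turn":0},{"claw":0,"translation":[0.03,0.08,-2.4],"turn":0},{"claw":0,"translation":[0.03,0.08,-2.65],"turn":0},{"claw":0,"translation":[0.03,0.08,-2.65],"turn":0}]'>/dev/null
python3 - <<'E'
from h import *
st()
s=snap('scene','scene9')['image']; cv2.imwrite('pics/crop5.png',cv2.convertScaleAbs(cv2.resize(s[90:210,150:310],(800,600),interpolation=cv2.INTER_CUBIC),alpha=1.8))
E
```

```text
t 19.55 clamp x,y mm 0.1 -94.1 z 0.0427 Fx,Fy,Fz -0.3 -0.07 -0.33 gap 0.0
```

View pics/crop5.png

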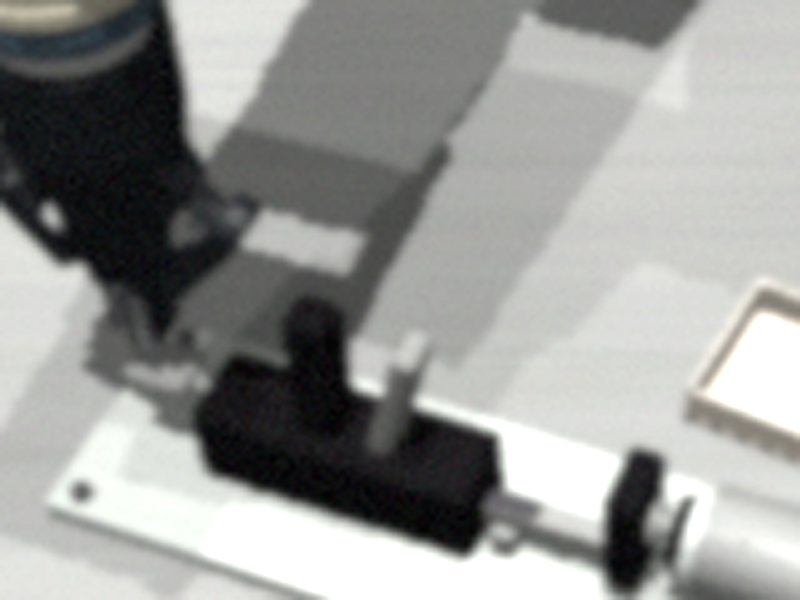

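The fingers at crop (150,340) stand over the tab (165,375), the trigger is back at rest, and the jaw (635,510) bears on the cap. Next I'll press down.

```bash
python3 -m pendant '[{"claw":0,"translation":[0,0,-0.15],"turn":0},{"claw":0,"translation":[0,0,-0.3],"turn":0},{"claw":0,"translation":[0,0,-0.3],"turn":0}]'>/dev/null; python3 -c "from h import *;st()"
for i in 1 2 3 4; do python3 -m pendant '[{"claw":0,"translation":[0,0,-0.06],"turn":0},{"claw":0,"translation":[0,0,-0.06],"turn":0}]'>/dev/null; python3 -c "from h import *;st()";done
```

```text
t 19.98 clamp x,y mm 0.3 -94.8 z 0.0309 Fx,Fy,Fz 0.31 0.38 -0.41 gap 0.002
t 20.23 clamp x,y mm 0.4 -94.8 z 0.0286 Fx,Fy,Fz 0.14 -0.28 -0.52 gap 0.004
t 20.48 clamp x,y mm 0.7 -94.8 z 0.0262 Fx,Fy,Fz -0.44 0.06 2.11 gap -0.001
t 20.73 clamp x,y mm 0.8 -94.9 z 0.0238 Fx,Fy,Fz -0.33 -1.66 4.04 gap 0.0
t 20.98 clamp x,y mm 0.8 -94.9 z 0.0214 Fx,Fy,Fz 1.03 -3.51 4.3 gap 0.002
```

```bash
for i in 1 2; do python3 -m pendant '[{"claw":0,"translation":[0,0,-0.035],"turn":0},{"claw":0,"translation":[0,0,-0.035],"turn":0}]'>/dev/null; python3 -c "from h import *;st()";done
python3 -m pendant '[{"claw":0,"translation":[0,0,0],"turn":0},{"claw":0,"translation":[0,0,0],"turn":0},{"claw":0,"translation":[0,0,0],"turn":0},{"claw":0,"translation":[0,0,0],"turn":0},{"claw":0,"translation":[0,0,0],"turn":0},{"claw":0,"translation":[0,0,0],"turn":0},{"claw":0,"translation":[0,0,0],"turn":0},{"claw":0,"translation":[0,0,0],"turn":0},{"claw":0,"translation":[0,0,0],"turn":0},{"claw":0,"translation":[0,0,0],"turn":0}]'>/dev/null; python3 -c "from h import *;st();prof('scene10')"
```

```text
t 21.23 clamp x,y mm 0.7 -94.9 z 0.02 Fx,Fy,Fz 0.17 -4.18 4.86 gap 0.002
t 21.48 clamp x,y mm 0.8 -95.0 z 0.0192 Fx,Fy,Fz -2.0 -6.44 12.45 gap -0.002
t 22.73 clamp x,y mm 0.8 -95.0 z 0.0193 Fx,Fy,Fz -0.83 -6.11 13.75 gap -0.005
[(100, 30, 0.081), (102, 34, 0.081), (104, 52, 0.079), (106, 13, 0.063), (108, 10, 0.063), (110, 5, 0.059), (112, 0, 0.0), (114, 8, 0.069), (116, 13, 0.07), (118, 16, 0.07), (120, 17, 0.071), (122, 32, 0.068), (124, 0, 0.0), (126, 0, 0.0), (128, 0, 0.0), (130, 0, 0.0), (132, 0, 0.0), (134, 0, 0.0), (136, 0, 0.0), (138, 0, 0.0), (140, 0, 0.0), (142, 0, 0.0), (144, 0, 0.0), (146, 0, 0.0), (148, 0, 0.0), (150, 0, 0.0), (152, 0, 0.0), (154, 0, 0.0), (156, 0, 0.0), (158, 14, 0.077), (160, 23, 0.079), (162, 22, 0.079), (164, 21, 0.078), (166, 24, 0.079), (168, 20, 0.079), (170, 26, 0.08), (172, 23, 0.078), (174, 25, 0.078), (176, 25, 0.078), (178, 25, 0.08)]
```

The jaw is fully back and the cap has stayed at 158. I'll lift clear and take a final look.

```bash
python3 -m pendant '[{"claw":0,"translation":[0,0,0.5],"turn":0},{"claw":0,"translation":[0,0,1.5],"turn":0},{"claw":0,"translation":[0,0,3],"turn":0},{"claw":0,"translation":[0,0,4],"turn":0},{"claw":0,"translation":[0,0,4],"turn":0},{"claw":0,"translation":[0,0,4],"turn":0}]'>/dev/null
python3 - <<'E'
from h import *
st();prof('scene11')
s=np.load('pics/scene11.npz')['image'];cv2.imwrite('pics/crop6.png',cv2.convertScaleAbs(cv2.resize(s[110:245,170:350],(800,600),interpolation=cv2.INTER_CUBIC),alpha=1.6))
E
```

```text
t 23.52 clamp x,y mm -0.5 -94.5 z 0.1777 Fx,Fy,Fz 0.9 0.05 -0.49 gap -0.001
[(100, 31, 0.08), (102, 39, 0.08), (104, 44, 0.077), (106, 10, 0.065), (108, 14, 0.065), (110, 5, 0.06), (112, 0, 0.0), (114, 9, 0.07), (116, 10, 0.071), (118, 20, 0.072), (120, 16, 0.071), (122, 31, 0.069), (124, 0, 0.0), (126, 0, 0.0), (128, 0, 0.0), (130, 0, 0.0), (132, 0, 0.0), (134, 0, 0.0), (136, 0, 0.0), (138, 0, 0.0), (140, 0, 0.0), (142, 0, 0.0), (144, 0, 0.0), (146, 0, 0.0), (148, 0, 0.0), (150, 0, 0.0), (152, 0, 0.0), (154, 0, 0.0), (156, 0, 0.0), (158, 15, 0.078), (160, 22, 0.078), (162, 24, 0.078), (164, 20, 0.078), (166, 22, 0.08), (168, 23, 0.078), (170, 24, 0.078), (172, 22, 0.079), (174, 26, 0.078), (176, 28, 0.079), (178, 26, 0.079)]
```

View pics/crop6.png

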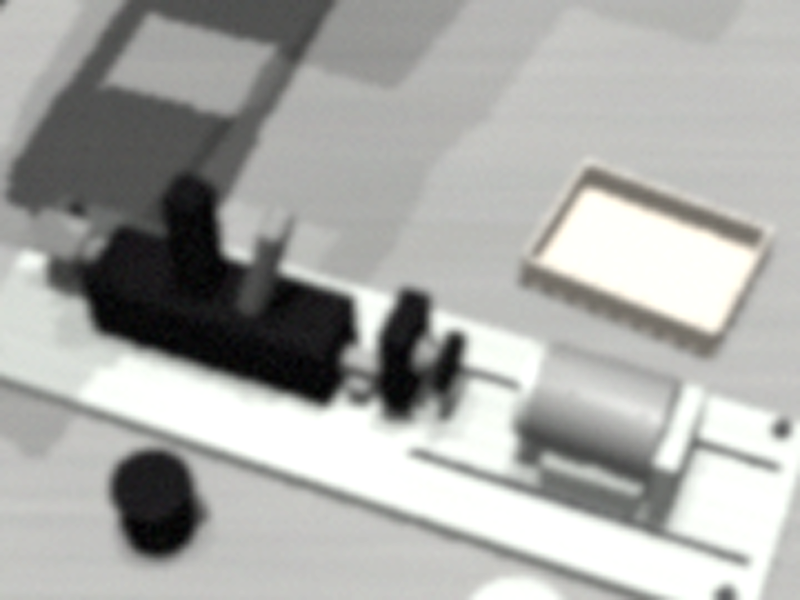

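The cap is flush on the housing (530,400) with no gap, the jaw is back (405,350), the trigger is at rest (265,260), and the bystanders are where they were. I'll hand the job in.

```bash
python3 -c "
from workcell import env
print(env.close_job())"
```

```text
the job is handed in; nothing more can be done
None
```

I handed the job in at about 24 s: the cap looks flush in its housing, pressed home with an estimated 13 N on the fourth stroke; the jaw is fully back, the trigger at rest and the arm clear, but the hand-in returned no verdict.

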